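Repack the model-making caddy

ROBOT

A 6-joint arm with a two-finger parallel gripper is mounted at the origin on the work surface. World frame = base frame: x ahead of the robot, y to its left, z up, the work surface at z = 0. Lengths are in m, angles in rad, forces in N, time in s.
With the tool pointing down it reaches from about 0.325 to 0.85 m from the base axis. Payload 15.5 kg.
Tool frame: the origin (TCP) lies at the centre of the arm's flange, where the gripper is bolted on; the fingertips stand 191 mm ahead of it and the grasp point (between the pads) lies 172 mm ahead of it; z points along the fingers, y is the line along which they close (so a half turn about z gives the same grasp; the last joint's range is limited). The gripper opens to 91 mm and grips with 3 to 60 N. Pads are 32 mm wide; open, the fingers measure 118 mm over their backs; the gripper's body (76 mm by 178 mm) begins 60 mm behind the grasp point.
Start: joints at [1.024, 0.494, 1.345, -0, 1.302, -0.096], TCP at [0.273, 0.562, 0.405] pointing down, gripper open.
Joint ranges: [-2.91, 2.91], [-0.82, 2.16], [0.22, 2.67], [-1.22, 4.37], [0.12, 2.79], [-3.08, 3.08]. Speed limits (rad/s): [1.89, 1.89, 2.57, 3.01, 3.01, 3.01].

INTERFACE

Orientations are given as a unit quaternion [x, y, z, w].
In Python, from station import move_ptp, move_l, movej, command_gripper, hold, ik, snapshot, camera_params, IKError, hand_in, get_time_s, get_q, get_qd, get_tau, get_eef_pos, get_tcp_rot, get_contact_force, get_moment, get_finger_gap, get_gripper_force gives the robot as it stands. Calls block until the motion is done:
- move_ptp(position, orientation): joint-space move of the TCP to a pose.
- move_l(position, rate=0.15, rotation=None, until_force=None): straight line of the TCP; rotation=None keeps the orientation; rate is the mean speed in m/s. With until_force (N) it stops when the force on the tool has changed by that much, and returns True; else False.
- movej(angles): joint-space move.
- command_gripper(opening, force=None): finger opening in m; force is the grip in N (None keeps the last); returns when the fingers have stopped.
- hold(seconds).
- ik(position, orientation): joint angles nearest the present ones, or None.
- snapshot(name): name is "scene" or "top" or "wrist"; returns the picture (400x640x3 uint8, blue, green, red); there is no depth.
- camera_params(name): a dict with "vfov" (degrees; the focal length in pixels is half the picture's height over the tangent of half this angle, whatever the lens; pixels are square), "cx", "cy" (the principal point, pixels), "pose" (4x4, takes a point from camera to world coordinates). Camera axes: x right, y down, z forward; pixel columns grow to the right and rows downward; lengths in m; the calibration is good to about 2 mm. A picture is of the moment at which its call begins: read the wrist's pose just before it. camera_params takes no time and is no camera call; for the wrist camera it gives the pose at the moment of the call.
A pose or a line that the arm cannot do raises IKError and nothing moves.
- hand_in(): hands the job in; it is judged then, once.
Readings, each from a call of its own:
- get_time_s(): time.
- get_q(): joint angles.
- get_qd(): joint speeds.
- get_tau(): joint torques, N m.
- get_eef_pos(): TCP position.
- get_tcp_rot(): TCP orientation.
- get_contact_force(): force on the tool from outside, world axes, zero at the start.
- get_moment(): the same for the moment, N m.
- get_finger_gap(): finger opening in m.
- get_gripper_force(): force on a finger pad.
Only numpy, scipy, OpenCV 4.12 (cv2) and the standard library are available. Lean on these libraries where they do the work, as an engineer would, in place of code of your own. Each camera call takes 0.05 s, during which the arm holds its last target. There are 200 camera calls.

TASK

Repack the plywood caddy: set the wide tape roll flat in the bay beside the marker well, the mini stapler on its base in the middle bay, the square-ended sanding block cork side down in the end bay, and stand the tall marker cap up in the well, all the way down, easing aside the two pens kept there without lifting them out. Set the tape, stapler and block down rather than dropping them. Leave the short marker, the narrow tape roll and the round-nosed sanding block where they are on the bench.

Things in the scene. Friction and masses are not known exactly. Their poses are not given: they have to be found in the camera images.
- caddy: Fixed plywood caddy, long along its y. Origin under it, z up; mm in its frame. Floor top z 4, walls 4 thick. From -y to +y: marker well, centre (0,-125), 50x50 inside, rim z 69; ledge 12 wide, z 20; tape bay, centre (0,-38), 88 (x) by 84 (y) inside; stapler bay (0,38), 88 by 60; block bay (0,105), 88 by 66. Bay walls' tops z 20. Yaw within 0.35 rad, the well at the -y (robot's right) end.
- pen_a: Loose grey pen standing in the marker well, 16 mm thick, 85 long, top 6 mm tapered to 8 mm; origin at the centre of its foot, z along it. It can be pushed aside within the well.
- pen_b: The other loose pen in the well, same size and frame as pen_a.
- tall_marker: Tall white marker with black cap, standing on the bench cap up: 140 mm tall, 22 thick, the lowest 14 mm tapering to a 14 mm wide flat foot; origin at the centre of the foot, z up along it; a small clip on the cap's +x side can be ignored. Goes into the well.
- short_marker: Look-alike, stays: the same kind of marker, standing, but 80 mm tall. Origin at the centre of its foot.
- wide_tape: Wide tape roll lying flat (a ring): outside diameter 56 mm, hole 38, height 40; origin at the centre of its underside, z along its axis. Goes into the tape bay.
- narrow_tape: Look-alike, stays: tape roll of the same diameters but only 18 mm high. Origin at the centre of its underside.
- stapler: Black mini stapler on its base, 64 mm long (its x), 24 wide (y), 41 high; upper arm, 22 wide, is at heights 25 to 41, with a thinner waist below it; origin at the centre of its underside, z up. Goes into the stapler bay, long side along the caddy's x, either way round.
- square_block: Wooden sanding block with cork sole, both ends square: 60 (its x) by 34 (y) by 36 mm high; origin at the centre of its underside, z up. Goes into the block bay, long side along the caddy's x, either way round.
- round_block: Look-alike, stays: sanding block of the same wood and size (60 x 34 x 36 mm) with one end (+x) rounded to a half circle in plan. Origin at the centre of its underside.
There are look-alikes about, which are no part of the job. What is shaped like the tall_marker but orange or red is not meant.

How it is judged:
By the outcome, as a careful person would: the job done as asked, in the order asked, and still so for the second after the job is handed in, with the robot touching nothing.
It also fails if it takes over 122 s, if anything falls off the work surface, if the arm or the gripper's body presses on something with over 40 N, if the wrist force passes 120 N, or if a joint passes its speed limit or range.

## Working session

There is one attempt and no reset: what is moved stays moved. The work goes in short steps, each a Python script; the robot and the scene stay as the last script left them, time stands still between calls to the robot, and variables do not carry over. Pictures are saved under pics/ and viewed, at most 14 in all, crops included, and the job is handed in when it is done.

```bash
ls; mkdir -p pics; python3 - <<'E'
from station import *
import cv2,numpy as np
for n in ("scene","top"):
    im=snapshot(n); cv2.imwrite(f"pics/{n}0.png",im); p=camera_params(n); print(n,p)
print(camera_params("wrist"),get_time_s())
E
```

```text
pics
scene {'vfov': 57.061047853691704, 'cx': 323.7065304686557, 'cy': 203.19413639977486, 'pose': array([[ 0.73423741,  0.57424715, -0.36212654,  0.75605619],
       [ 0.67878893, -0.63029596,  0.3767925 , -0.33091415],
       [-0.01187488, -0.52246264, -0.85257948,  0.68714668],
       [ 0.        ,  0.        ,  0.        ,  1.        ]])}
top {'vfov': 49.28268191404008, 'cx': 319.2067150508292, 'cy': 195.19340129172238, 'pose': array([[-0.06089315, -0.97732387,  0.20280551,  0.26673116],
       [-0.9981378 ,  0.05888985, -0.01590343, -0.05310386],
       [ 0.00359961, -0.20339626, -0.97908989,  0.91498842],
       [ 0.        ,  0.        ,  0.        ,  1.        ]])}
{'vfov': 67.76289715267863, 'cx': 321.7892976855242, 'cy': 198.1983893332124, 'pose': array([[ 0.43639327,  0.86469947,  0.24870816,  0.20043411],
       [ 0.89975517, -0.4190078 , -0.12195529,  0.59564951],
       [-0.00124401,  0.27699692, -0.96087   ,  0.38432962],
       [ 0.        ,  0.        ,  0.        ,  1.        ]])} 0.1
```

View pics/top0.png

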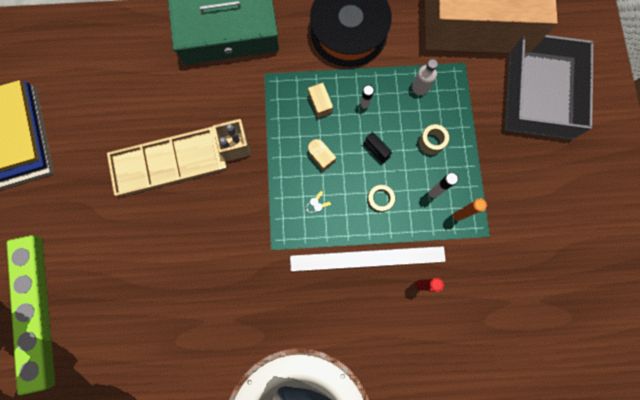

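View pics/scene0.png

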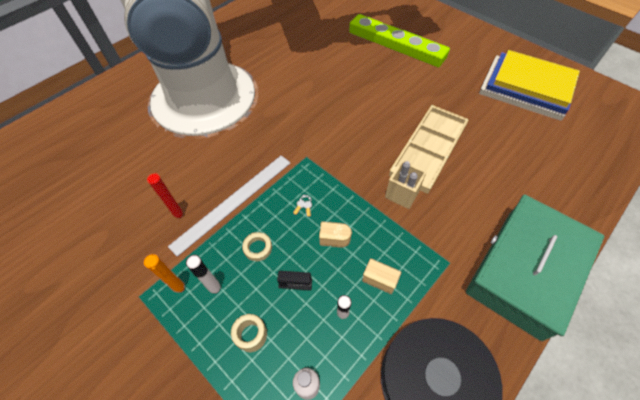

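```bash
cat > h.py <<'E'
from station import *
import cv2, numpy as np
from scipy.spatial.transform import Rotation as R
def F(p): return 200/np.tan(np.radians(p["vfov"]/2))
def px2w(p,uv,z):
    uv=np.atleast_2d(uv).astype(float); f=F(p); T=p["pose"]
    d=np.c_[(uv[:,0]-p["cx"])/f,(uv[:,1]-p["cy"])/f,np.ones(len(uv))]@T[:3,:3].T
    o=T[:3,3]; s=(z-o[2])/d[:,2]
    return o+d*s[:,None]
def w2px(p,P):
    T=p["pose"]; c=(np.atleast_2d(P)-T[:3,3])@T[:3,:3]; f=F(p)
    return np.c_[c[:,0]/c[:,2]*f+p["cx"],c[:,1]/c[:,2]*f+p["cy"]]
def down(yaw):  # tool z down, tool y (closing line) at world angle yaw
    y=np.array([np.cos(yaw),np.sin(yaw),0]); z=np.array([0,0,-1.]); x=np.cross(y,z)
    return R.from_matrix(np.c_[x,y,z]).as_quat()
E
python3 - <<'E'
from h import *
p=camera_params("top")
for n,uv,z in [("round",(321,154),.036),("square",(320,100),.036),("short",(368,91),.08),("tall",(451,180),.14),("wt",(434,138),.04),("nt",(381,198),.018),("stap",(378,148),.041),("well",(231,136),.069),("far end",(113,170),.02),("orange",(480,205),.14),("bottle",(432,66),.1)]:
    print(n,px2w(p,uv,z).round(3))
q=get_tcp_rot(); print(q, get_eef_pos()); M=R.from_quat(q).as_matrix(); print(M.round(3))
c=camera_params("wrist")["pose"]; T=np.eye(4);T[:3,:3]=M;T[:3,3]=get_eef_pos()
print((np.linalg.inv(T)@c).round(3))
a=cv2.imread("pics/top0.png")
cv2.imwrite("pics/t1.png",cv2.resize(a[60:250,260:490],None,fx=3.1,fy=3.1,interpolation=cv2.INTER_CUBIC))
E
```

```text
round [[ 0.537 -0.077  0.036]]
square [[ 0.658 -0.082  0.036]]
short [[ 0.652 -0.18   0.08 ]]
tall [[ 0.441 -0.308  0.14 ]]
wt [[ 0.556 -0.317  0.04 ]]
nt [[ 0.439 -0.197  0.018]]
stap [[ 0.541 -0.196  0.041]]
well [[0.576 0.105 0.069]]
far end [[0.533 0.365 0.02 ]]
orange [[ 0.392 -0.355  0.14 ]]
bottle [[ 0.69  -0.312  0.1  ]]
[ 2.23975694e-01  9.74594606e-01 -4.69420529e-04 -1.50419923e-04] [0.27278573 0.5621932  0.40423132]
[[-0.9    0.437 -0.001]
 [ 0.437  0.9   -0.001]
 [ 0.    -0.001 -1.   ]]
[[ 0.    -0.961 -0.277  0.08 ]
 [ 1.     0.    -0.    -0.001]
 [ 0.    -0.277  0.961  0.02 ]
 [ 0.     0.     0.     1.   ]]
```

View pics/t1.png

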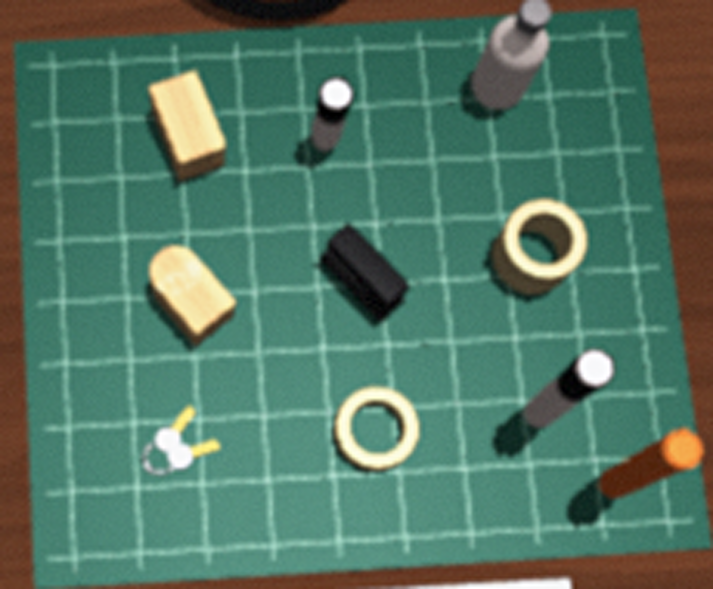

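```bash
python3 - <<'E'
from h import *
import json
def shot(name,pos,yaw):
    move_ptp(pos,down(yaw)); hold(.3)
    p=camera_params("wrist"); im=snapshot("wrist"); cv2.imwrite(f"pics/{name}.png",im)
    np.savez(f"pics/{name}.npz",**p); print(name,get_q().__repr__(),get_time_s())
shot("cad",[.56,.21,.42],1.7)
shot("bench",[.55,-.2,.42],1.5-np.pi if 0 else 1.5)
for n,(a,b,c,d) in {"cad":(0,400,0,640),"bench":(0,400,0,640)}.items():
    im=cv2.imread(f"pics/{n}.png"); cv2.imwrite(f"pics/{n}_z.png",cv2.resize(im,None,fx=1.25,fy=1.25,interpolation=cv2.INTER_CUBIC))
E
```

```text
cad array([ 2.59519438e-01,  4.41395811e-01,  1.39415266e+00,  3.45756541e-06,
        1.30610993e+00, -1.44090273e+00]) 2.1167
bench array([-4.50090022e-01,  4.22968547e-01,  1.42606875e+00,  1.40374371e-05,
        1.29257278e+00, -1.95073892e+00]) 3.9833
```

View pics/cad_z.png

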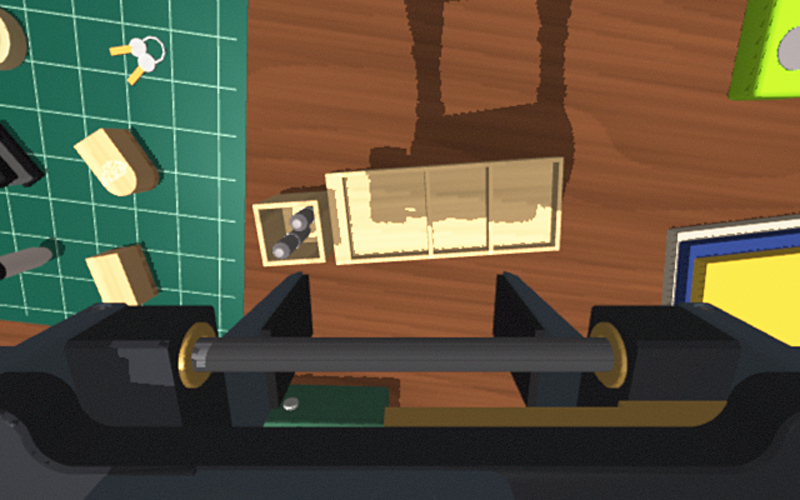

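View pics/bench_z.png

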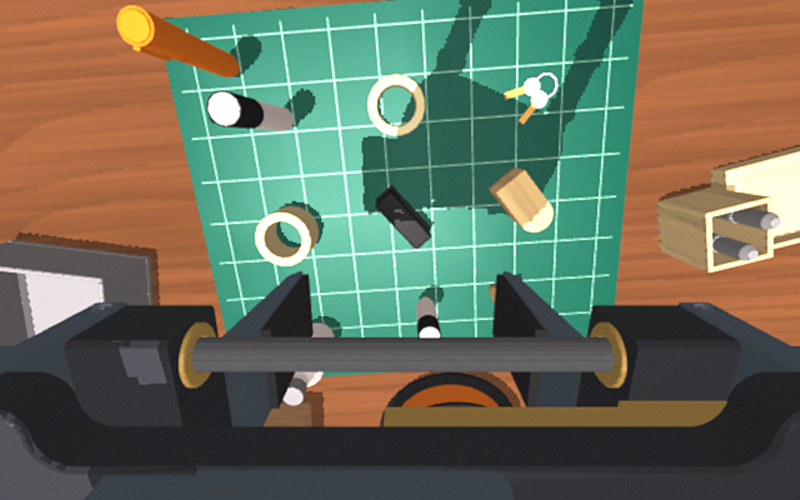

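```bash
python3 - <<'E'
import cv2,numpy as np
c=cv2.imread("pics/cad.png");b=cv2.imread("pics/bench.png");t=cv2.imread("pics/top0.png")
C=np.zeros((560,780,3),np.uint8)
def put(im,x,y,w,h,s,X,Y):
    C[Y:Y+h*s,X:X+w*s]=cv2.resize(im[y:y+h,x:x+w],None,fx=s,fy=s,interpolation=cv2.INTER_CUBIC)
put(c,195,118,260,100,3,0,0)
put(b,200,160,62,60,4,0,310)
put(b,294,142,60,60,4,260,310)
put(t,300,75,45,48,5,520,310)
cv2.imwrite("pics/m1.png",C)
E
```

```text
(no output)
```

View pics/m1.png

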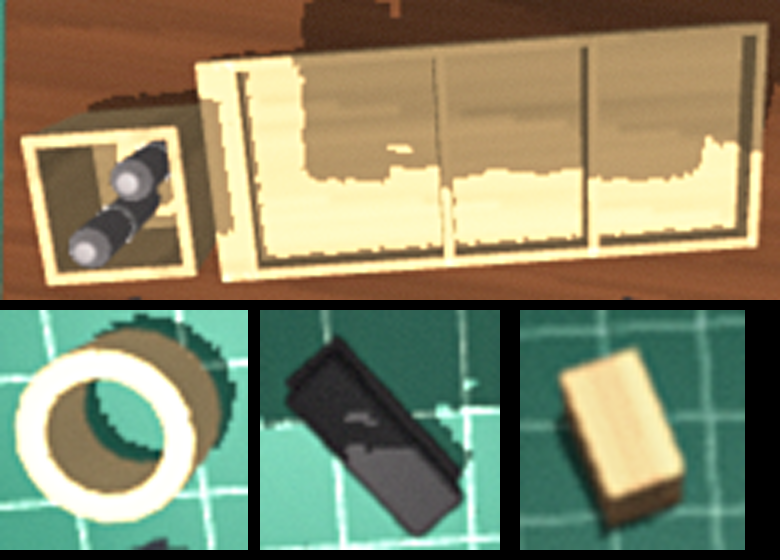

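```bash
cat >> h.py <<'E'
def load(n): d=np.load(f"pics/{n}.npz"); return {k:d[k] for k in d}
E
python3 - <<'E'
from h import *
from scipy.optimize import least_squares
pc,pb,pt=load("cad"),load("bench"),camera_params("top")
def un(uv,x,y,s,X,Y): return (np.array(uv,float)-[X,Y]+.5)/s-.5+[x,y]
U=un([(197,63),(766,24),(757,245),(222,281),(21,138),(178,127),(197,274),(48,285)],195,118,3,0,0)
L=np.array([(-48,-96,20),(-48,142,20),(48,142,20),(48,-96,20),(-29,-154,69),(-29,-96,69),(29,-96,69),(29,-154,69)])/1e3
def W(q): c,s=np.cos(q[2]),np.sin(q[2]); return np.c_[q[0]+c*L[:,0]-s*L[:,1],q[1]+s*L[:,0]+c*L[:,1],L[:,2]]
r=least_squares(lambda q:(w2px(pc,W(q))-U).ravel(),[.55,.23,.1]); print("caddy",r.x.round(4),r.fun.reshape(-1,2).round(1).tolist())
q=r.x
for n,p,uv in [("cadview",pc,un([(85,249),(130,183)],195,118,3,0,0)),("benchview",pb,np.array([(751,254),(771,219)])/1.25)]:
    P=px2w(p,uv,.088)[:,:2]-q[:2]; c,s=np.cos(q[2]),np.sin(q[2]); print(n,"pen tops in caddy",(P@np.array([[c,-s],[s,c]])*1e3).round(1).tolist())
print("tape",px2w(pb,un([(107,435)],200,160,4,0,310),.04).round(4), "top cam", px2w(pt,un([(545,239)],260,60,3.1,0,0),.04).round(4))
def box(n,P):
    print(n,P.mean(0).round(4),[round(1e3*float(np.linalg.norm(P[i]-P[i-1])),1) for i in range(4)],[round(float(np.degrees(np.arctan2(*(P[i]-P[i-1])[1::-1]))),1) for i in range(4)])
box("stap",px2w(pb,un([(290,395),(335,352),(462,490),(418,533)],294,142,4,260,310),.041))
box("stap top",px2w(pt,un([(322,262),(348,228),(407,286),(378,320)],260,60,3.1,0,0),.041))
box("block",px2w(pt,un([(560,378),(634,347),(684,468),(606,502)],300,75,5,520,310),.036))
print("tall b",px2w(pb,np.array([[225,109]])/1.25,.14).round(4),"t",px2w(pt,un([(594,368)],260,60,3.1,0,0),.14).round(4))
print("orange",px2w(pb,np.array([[135,27]])/1.25,.14).round(4))
E
```

```text
caddy [0.5502 0.2303 0.1991] [[-0.3, 0.3], [0.6, -0.2], [-0.1, 0.2], [0.4, -0.1], [0.3, -0.1], [-0.6, -0.0], [-0.4, 0.3], [0.2, -0.2]]
cadview pen tops in caddy [[10.4, -130.5], [-12.8, -110.5]]
benchview pen tops in caddy [[10.9, -131.5], [-16.8, -114.5]]
tape [[ 0.5559 -0.3203  0.04  ]] top cam [[ 0.5589 -0.3199  0.04  ]]
stap [ 0.5441 -0.1986  0.041 ] [58.6, 18.9, 57.8, 19.4] [-141.9, 129.4, 38.5, -48.2]
stap top [ 0.5413 -0.1943  0.041 ] [54.8, 30.3, 56.6, 31.3] [38.6, -40.4, -140.2, 136.1]
block [ 0.6643 -0.0818  0.036 ] [60.6, 35.3, 60.1, 37.0] [15.8, -69.1, -162.6, 111.5]
tall b [[ 0.4423 -0.3095  0.14  ]] t [[ 0.4441 -0.3091  0.14  ]]
orange [[ 0.3911 -0.3556  0.14  ]]
```

```bash
cat >> h.py <<'E'
CX,CY,CT=.5502,.2303,.1991
def cad(x,y):
    c,s=np.cos(CT),np.sin(CT); x,y=x/1e3,y/1e3
    return np.array([CX+c*x-s*y,CY+s*x+c*y])
TIP=.191; HI=.42
def carry(name,src,yaw1,dst,yaw2,tip,width,open1,open2,force=25):
    """tip: fingertip height above the object's underside"""
    command_gripper(open1)
    move_ptp([*src,HI],down(yaw1))
    move_l([*src,TIP+tip+.03],rate=.25); move_l([*src,TIP+tip],rate=.08)
    command_gripper(max(width-.012,0),force); g=get_finger_gap(); print(name,"gap",g,get_gripper_force())
    move_l([*src,HI],rate=.25)
    assert abs(get_finger_gap()-width)<.006,("lost",get_finger_gap())
    move_ptp([*dst,HI],down(yaw2))
    z=TIP+tip+.004
    move_l([*dst,z+.02],rate=.2); hit=move_l([*dst,z-.004],rate=.025,until_force=4)
    print(name,"hit",hit,"z err mm",1e3*(get_eef_pos()[2]-z),"t",get_time_s())
    command_gripper(open2); hold(.15)
    move_l([*dst,z+.06],rate=.12); move_l([*dst,HI],rate=.3)
E
python3 - <<'E'
from h import *
carry("tape",[.557,-.320],-1.57,cad(0,-38),.199,.022,.056,.075,.066)
cv2.imwrite("pics/s1.png",snapshot("scene")[60:360,120:520].repeat(2,0).repeat(2,1))
E
```

```text
tape gap 0.05502371359444424 25.00044034793973
tape hit True z err mm -0.05137632347518295 t 13.4833
```

View pics/s1.png

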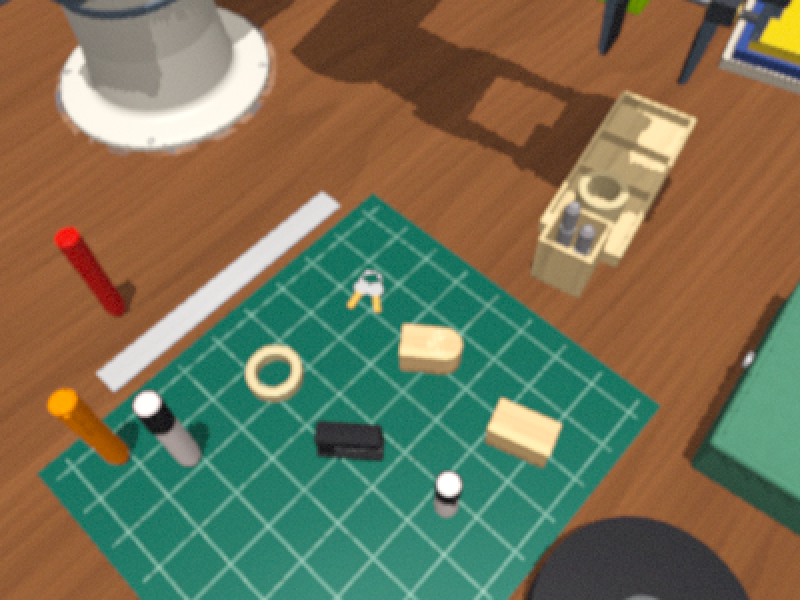

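The tape ring sits in its bay (600,190), with everything else undisturbed and the pens upright in the well (570,215 and 587,235). Next, the stapler and block.

```bash
python3 - <<'E'
from h import *
carry("stapler",[.543,-.197],np.radians(-51.2),cad(0,38),.199-np.pi/2,.024,.022,.05,.04)
carry("block",[.664,-.082],np.radians(110-180),cad(0,105),.199,.017,.060,.080,.070)
# overhead looks at the well while going for the marker
for n,pos in [("w1",[*cad(-10,-60),.36]),("w2",[*cad(-10,-190),.36])]:
    move_ptp(pos,down(.199-np.pi/2 if n=="w0" else .199+np.pi/2)); hold(.3)
    p=camera_params("wrist"); im=snapshot("wrist"); cv2.imwrite(f"pics/{n}.png",im); np.savez(f"pics/{n}.npz",**p)
    print(w2px(p,[*cad(0,-125),.069]), get_time_s())
s=snapshot("scene")
cv2.imwrite("pics/s2.png",s)
E
```

```text
stapler gap 0.021780978171549586 25.0005304813385
stapler hit True z err mm -0.1931834029148538 t 23.6583
block gap 0.04782460760037768 0.0Traceback (most recent call last):
  File "<stdin>", line 3, in <module>
  File "h.py", line 29, in carry
    assert abs(get_finger_gap()-width)<.006,("lost",get_finger_gap())
           ^^^^^^^^^^^^^^^^^^^^^^^^^^^^^^^^
AssertionError: ('lost', 0.047856577720143734)
```

```bash
python3 - <<'E'
from h import *
p=camera_params("top"); t=snapshot("top"); s=snapshot("scene")
C=np.zeros((600,800,3),np.uint8)
C[:300,:400]=s[60:360,220:620][:, :400]
C[:380,400:800]=cv2.resize(t[75:170,290:390],None,fx=4,fy=4,interpolation=cv2.INTER_CUBIC)
p=camera_params("wrist"); w=snapshot("wrist"); C[350:600,:400]=cv2.resize(w,(400,250))
cv2.imwrite("pics/s3.png",C); print(get_eef_pos(),get_time_s(),get_contact_force())
E
```

```text
[ 0.66382258 -0.08198025  0.41837877] 30.9083 [ 0.06993424 -0.23498058  0.24065488]
```

View pics/s3.png

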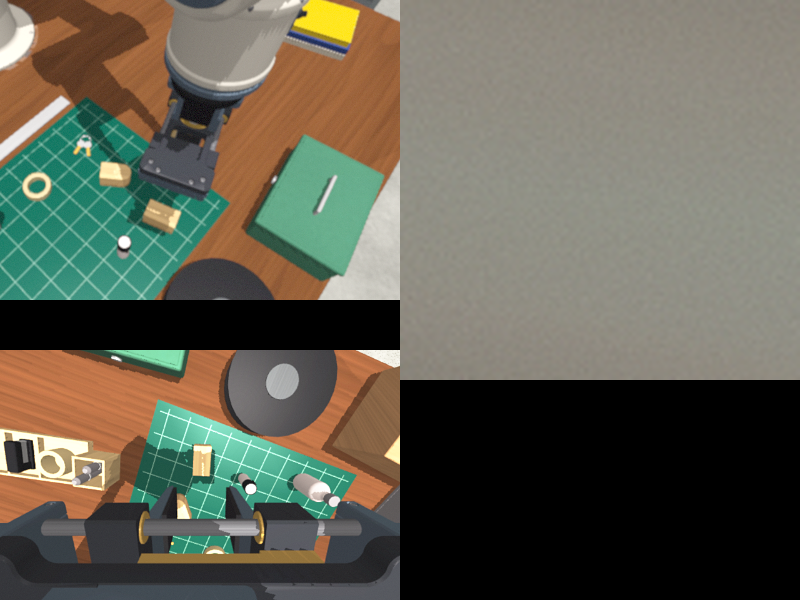

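The wrist view (203,460) shows the block untouched: its long axis lies at about 19°, so I had the sides swapped and the fingers closed on nothing. The stapler stands in its bay (20,455). Gripping the block across its width instead.

```bash
python3 - <<'E'
from h import *
carry("block",[.664,-.082],np.radians(-71),cad(0,105),.199-np.pi/2,.017,.034,.060,.046)
C=[]
for n,pos in [("w1",[*cad(-10,-60),.36]),("w2",[*cad(-10,-190),.36])]:
    move_ptp(pos,down(.199-np.pi/2)); hold(.3)
    p=camera_params("wrist"); im=snapshot("wrist"); cv2.imwrite(f"pics/{n}.png",im); np.savez(f"pics/{n}.npz",**p)
    u,v=w2px(p,[*cad(0,-125),.069])[0]; print(n,u,v,get_time_s())
    x,y=int(u)-50,max(int(v)-60,0); print(x,y); C.append(cv2.resize(im[y:y+120,x:x+100],None,fx=4,fy=4,interpolation=cv2.INTER_CUBIC))
cv2.imwrite("pics/w12.png",np.hstack([c[:480] for c in C]))
E
```

```text
block gap 0.033672030126955785 25.000543892383575
block hit True z err mm -0.17541225985789888 t 37.9333
w1 391.53030607278447 186.4779071406518 40.8667
341 126
w2 252.88924801922923 186.18554595360797 41.8
202 126
```

View pics/w12.png

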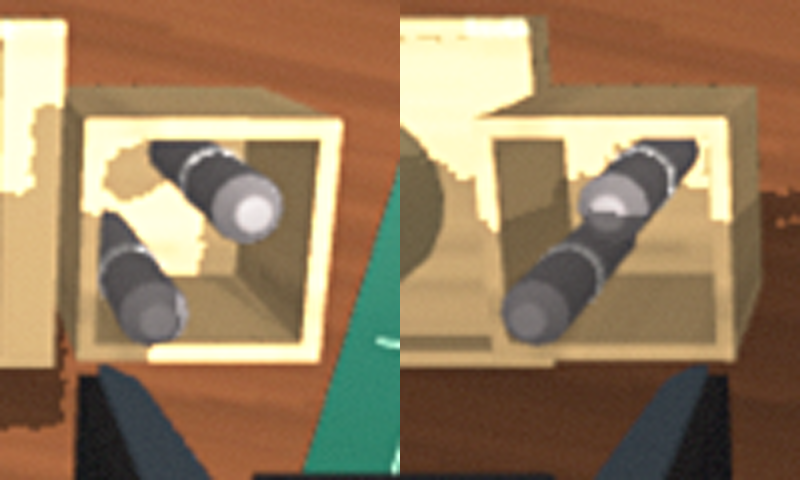

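View pics/w1.png

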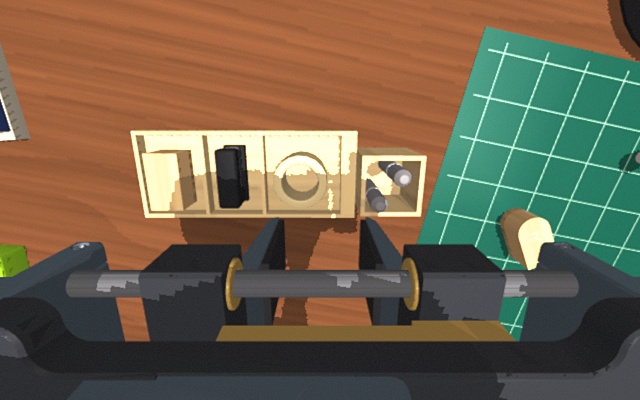

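```bash
python3 - <<'E'
from h import *
p1,p2=load("w1"),load("w2")
def tri(a,b):
    A=[];B=[]
    for p,uv in ((p1,a),(p2,b)):
        T=p["pose"];d=px2w(p,uv,0)[0]-T[:3,3];d/=np.linalg.norm(d);M=np.eye(3)-np.outer(d,d);A.append(M);B.append(M@T[:3,3])
    return np.linalg.solve(sum(A),sum(B))
def loc(P): c,s=np.cos(CT),np.sin(CT); d=np.array(P[:2])-[CX,CY]; return (1e3*np.array([c*d[0]+s*d[1],-s*d[0]+c*d[1],P[2]])).round(1)
f=lambda u,v,o:np.array([(u+.5)/4-.5+o[0],(v+.5)/4-.5+o[1]])
o1,o2=(341,126),(202,126)
print("A top",loc(tri(f(252,213,o1),f(214,207,o2))))
print("B top",loc(tri(f(157,317,o1),f(130,319,o2))))
print("A ring",loc(tri(f(200,165,o1),f(262,166,o2))))
print("B ring",loc(tri(f(122,254,o1),f(185,265,o2))))
for n,a in (("rim TL,TR,BR,BL",[(84,118),(344,118),(320,362),(76,360)]),):
    print([loc(px2w(p1,f(*x,o1),.069)[0]).tolist() for x in a])
for n,top in (("A",None),("B",None)): pass
# expected pixels of upright pens at foot/top
for n,(x,y) in {"A":(12,-130),"B":(-12,-112)}.items():
    for p,o in ((p1,o1),(p2,o2)):
        print(n,[((w2px(p,[*cad(x,y),z])[0]-o+.5)*4).round().tolist() for z in (.004,.06,.089)])
E
```

```text
A top [  11.3 -131.2   85. ]
B top [ -12.9 -111.4   86.9]
A ring [  11.4 -132.    30.1]
B ring [ -12.5 -111.7   36.5]
[[29.3, -95.8, 69.0], [29.4, -155.0, 69.0], [-29.4, -155.0, 69.0], [-29.0, -96.1, 69.0]]
A [[173.0, 148.0], [220.0, 186.0], [252.0, 212.0]]
A [[271.0, 147.0], [232.0, 185.0], [205.0, 211.0]]
B [[106.0, 230.0], [139.0, 283.0], [162.0, 318.0]]
B [[213.0, 229.0], [164.0, 282.0], [130.0, 317.0]]
```

Tape, stapler (230,175) and block (168,180) are all seated in their bays. The pens stand upright at well-local (11,-6.5) and (-13,13.5) mm, which leaves a free corner near (-11.5,-11.5) for the marker.

```bash
python3 - <<'E'
from h import *
src=[.4432,-.3093]; yaw=-np.pi/4; tip=.100; H=.46
command_gripper(.055)
move_ptp([*src,H],down(yaw)); move_l([*src,TIP+tip+.03],rate=.25); move_l([*src,TIP+tip],rate=.08)
command_gripper(.012,25); print("gap",get_finger_gap(),get_gripper_force())
move_l([*src,H],rate=.2); print("gap",get_finger_gap())
dst=cad(-11.5,-125-11.5); z=TIP+tip+.004
move_ptp([*dst,H],down(yaw)); move_l([*dst,z+.075],rate=.15); hold(.2)
p=camera_params("wrist"); im=snapshot("wrist"); cv2.imwrite("pics/ins.png",im); np.savez("pics/ins.npz",**p)
s=snapshot("scene"); 
u,v=w2px(camera_params("scene"),[*dst,.1])[0].astype(int); print(u,v,w2px(camera_params("scene"),[*dst,.079]),get_time_s())
a=cv2.resize(s[v-60:v+60,u-50:u+50],None,fx=4,fy=4,interpolation=cv2.INTER_CUBIC)
u,v=w2px(p,[*dst,.079])[0].astype(int);print(u,v); v=min(max(v,60),340)
b=cv2.resize(im[v-60:v+60,u-50:u+50],None,fx=4,fy=4,interpolation=cv2.INTER_CUBIC)
cv2.imwrite("pics/ins_z.png",np.hstack([a,b]))
E
```

```text
gap 0.02136500688340856 24.99684964431708
gap 0.021292123991866117
402 167 [[400.57695546 173.95648238]] 49.0667
322 196
```

View pics/ins_z.png

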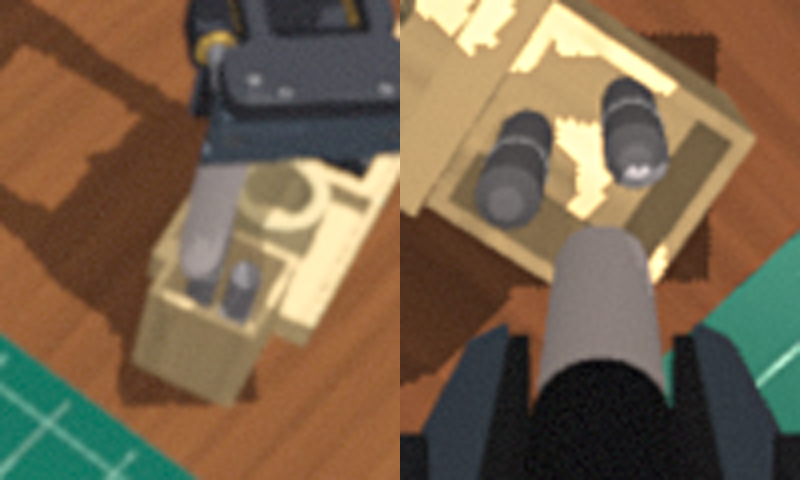

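```bash
python3 - <<'E'
from h import *
p=load("ins"); dst=cad(-11.5,-136.5)
t=np.linspace(0,2*np.pi,60)
u,v=w2px(p,[*dst,.079])[0].astype(int)
for e in (0,.002,.004):  # shift along tool x (towards camera)
    d=R.from_quat(down(-np.pi/4)).as_matrix()[:2,0]
    for r,z in ((.007,.079),(.011,.093)):
        c=dst+d*e; q=(w2px(p,np.c_[c[0]+r*np.cos(t),c[1]+r*np.sin(t),0*t+z])-[u-50,v-60]+.5)*4
        i=q[:,1].argmin(); print(e,r,"far edge",(q[i]+[400,0]).round(), "x range",(q[:,0].min()+400).round(),(q[:,0].max()+400).round())
print(get_eef_pos()-[*dst,.37])
E
```

```text
0 0.007 far edge [603. 217.] x range 573.0 632.0
0 0.011 far edge [604. 215.] x range 554.0 651.0
0.002 0.007 far edge [603. 208.] x range 573.0 632.0
0.002 0.011 far edge [604. 206.] x range 553.0 651.0
0.004 0.007 far edge [603. 200.] x range 572.0 632.0
0.004 0.011 far edge [604. 197.] x range 553.0 651.0
[1.04454021e-04 1.61498448e-05 5.99740426e-04]
```

```bash
python3 - <<'E'
from h import *
p=load("ins"); dst=cad(-11.5,-136.5)
u,v=w2px(p,[*dst,.079])[0].astype(int)
for x,y,z in [(29,-154,69),(29,-96,69),(-29,-96,69),(-29,-154,69),(11.4,-131.5,87),(-12.7,-111.5,87)]:
    print(x,y,((w2px(p,[*cad(x,y),z/1e3])-[u-50,v-60]+.5)*4+[400,0]).round())
E
```

```text
29 -154 [[756. 137.]]
29 -96 [[553.   1.]]
-29 -96 [[424. 203.]]
-29 -154 [[621. 327.]]
11.4 -131.5 [[640. 162.]]
-12.7 -111.5 [[508. 201.]]
```

The wrist crop shows the marker sitting about 2.5 mm off in the grip, with its far edge at row 228 against 216 expected. The well rim matches to within 0.5 mm, so I'll correct for the marker offset and insert.

```bash
python3 - <<'E'
from h import *
d=np.array([.707,.707]); dst=cad(-11.5,-136.5)+.0025*d; z=TIP+.104
move_l([*dst,z+.075],rate=.03)
h1=move_l([*dst,z+.008],rate=.05,until_force=5); print(h1,1e3*(get_eef_pos()[2]-z),get_contact_force())
if not h1:
    h2=move_l([*dst,z-.005],rate=.02,until_force=5); print(h2,1e3*(get_eef_pos()[2]-z),get_contact_force())
    if abs(get_eef_pos()[2]-z)<.002:
        command_gripper(.05); hold(.2); move_l([*dst,z+.1],rate=.15)
        move_ptp([*cad(-10,-60),.42],down(.199-np.pi/2)); hold(.3)
        p=camera_params("wrist"); im=snapshot("wrist"); s=snapshot("scene")
        C=np.hstack([cv2.resize(s[80:230,340:500],None,fx=2.5,fy=2.5),im[:375,100:500]]) 
        cv2.imwrite("pics/fin.png",C)
print(get_time_s())
E
```

```text
False 8.281577953009267 [ 0.39332232 -0.33722342 -0.33204771]
True -0.18751893656460128 [-0.26954966 -0.13758719  5.84506003]
54.05
```

View pics/fin.png

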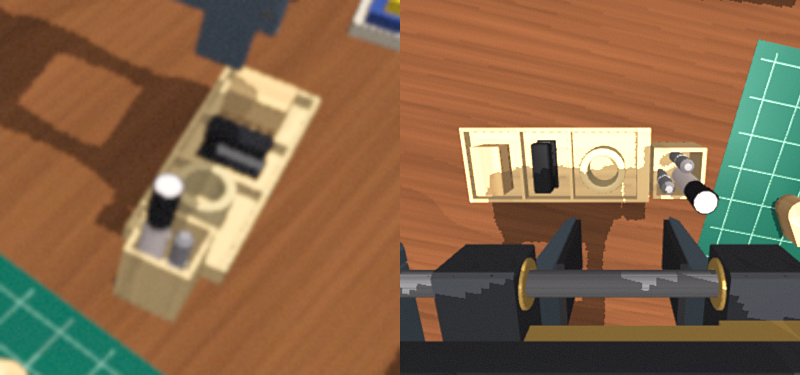

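The marker stands cap up on the well floor (top at 705,202), both pens are still in the well, and tape, stapler and block are in their bays.

```bash
python3 -c "
from h import *
print(hand_in())"
```

```text
the job is handed in; nothing more can be done
None
```

The caddy is repacked in the order asked and handed in at about 54 s: tape, stapler and block are set down in their bays, the tall marker stands cap up on the well floor with both pens still in the well, and none of the look-alikes was moved.

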